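Level the balancing shelf with its foot and keep it pressed

TASK

Slide the guard hood fully open along its track to uncover the levelling knob, then turn that knob until the bubble of the spirit level sits between the vial's two black lines while the level is pressed down. The shelf floats on a spring, so the bubble only tells the truth while a fingertip presses the level's round pad about half-way down and the shelf rests on its foot. Finish gently pressing the pad like that, guard left open and bubble centred: the program ends while still pressing, without letting go, and the loose parts lying around are left alone.

Things in the scene. Friction and masses are not known exactly. Their poses are not given: they have to be found in the camera images.
- stand: fixed dark steel levelling stand. Origin: on the bench, under the knob's vertical axis. Its y axis runs from the knob along the shelf to the hinge 200 mm away, z up, x is the way the guard opens (roughly away from the robot). Base plate 100 mm wide, 12 mm thick, y = -45 to +240 mm; guard track at y = -55 mm, x = -55 to +180 mm, 25 mm high
- guard (a joint): slide of the aluminium guard hood, m: 0 shut (over the knob), 0.125 fully open; moves along the stand's +x, friction about 1.5 N, stays where it is left. The hood is an 80 x 92 mm sheet whose top is 118 mm above the bench, carried by an upright sheet at the stand's y = -55 mm
- guard_handle (a point): grip point of the guard's black upright handle: a bar 12 mm thick along the stand's x, 50 mm long along its y, 32 mm tall, top 149 mm above the bench; the point is on its centre line, 136 mm above the bench
- knob_grip (a point): grip point, on the axis 89 mm above the bench, of the upright round black fluted knob: 36 mm diameter, from 70 to 104 mm high; shelf prongs below it reach 65 mm at most. It turns with 0.15 N m friction, stays as left, does not rise. Clockwise from above lowers the foot, 6 mm per rad; it starts 0.75 to 1.6 rad short of level, the foot always too high
- collar: the foot: a brass disc 64 mm across round the knob's stem, under the shelf's two prongs, that the knob drives up and down. Origin: centre of its top face, 40 mm above the bench when the shelf resting on it is level
- shelf: aluminium shelf hinged at its far end, with the grey spirit level (155 x 30 x 30 mm) screwed on top. Origin: on the hinge axis; its y axis points from the knob end to the hinge. A spring lifts the knob end clear of the foot until about 2 to 4 N on the pad brings it down on the foot
- bubble (a joint): position of the bubble in the level's vial, m: 0 at the middle between the two black lines, positive towards the knob end (knob end high). It shifts 0.45 m per rad of shelf tilt, so 2.25 mm for each mm of foot height (200 mm arm), that is 13.5 mm per rad of knob. White bubble 14 mm long, inner edges of the lines 21 mm apart
- vial_centre (a point): top of the vial, mid-way between its two black lines, on the level's upper face, 75 mm from the hinge axis
- pad_top (a point): centre of the top of the round dark rubber press pad (24 mm diameter) on the level's knob end, at the stand's x = 0, y = 55 mm; about 99 mm above the bench when the shelf is level and the pad not pressed, up to 10 mm higher when the shelf floats
- pad (a joint): how far the pad is pressed into the level, m: 0 free, 0.012 bottomed; sprung, about 1200 N/m
- hex_key: loose L-shaped hex key, 37 x 93 x 7 mm, a bystander
- brake_pad_1: loose brake pad, 10 x 52 x 23 mm, a bystander
- bearing_cup: loose metal bearing cup, 45 mm across, 19 mm high, a bystander
- tyre_lever_1: loose tyre lever, 18 x 117 x 8 mm, a bystander
- jar_balls: loose jar of steel balls, 56 mm across, 76 mm high, a bystander

How it is judged:
By the outcome, as a careful person would: the job done as asked, in the order asked, and still so for the second after the job is handed in, while the arm keeps its last pose, push and grip.
It also fails if it takes over 58 s, if anything falls off the work surface, if the arm or the gripper's body presses on something with over 40 N, if the wrist force passes 120 N, or if a joint passes its speed limit or range.

ROBOT

A 7-joint arm with a two-finger parallel gripper is mounted at the origin on a cart in front of the work surface, level with it; the furniture and walls round the work are solid. World frame = base frame: x ahead of the robot, y to its left, z up, the work surface at z = 0. Lengths are in mm, angles in rad, forces in N, time in s.
With the tool pointing down it reaches from about 425 to 875 mm from the base axis. Payload 9.9 kg.
Tool frame: the origin (TCP) lies at the very end of the fingers, on their centre line; the grasp point (between the pads) lies 19 mm behind it; z points along the fingers, y is the line along which they close (so a half turn about z gives the same grasp; the last joint's range is limited). The gripper opens to 85 mm and grips with 20 to 120 N. Pads are 22 mm wide; open, the fingers measure 114 mm over their backs; the gripper's body (76 mm by 85 mm) begins 54 mm behind the grasp point. The pads swing forward as they close: fully open they stand 13 mm farther back than shut.
Start: joints at [1.094, 0.576, 0.025, 1.437, -0.015, 1.129, -0.057], TCP at [258.379, -623.594, 231.289] pointing down, gripper open.
Joint ranges: [-2.76, 2.76], [-0.34, 2.15], [-1.52, 1.57], [0.19, 2.46], [-1.09, 4.23], [0.17, 1.99], [-2.82, 2.82]. Speed limits (rad/s): [2.22, 2.22, 3.01, 3.01, 3.14, 3.14, 3.14].

INTERFACE

Orientations are given as [roll, pitch, yaw] about the fixed x, y, z axes, in that order (R = Rz(yaw) Ry(pitch) Rx(roll)).
In Python, from bench import bot gives the robot as it stands. The module is installed in compiled form; this text tells all that it offers.
- The arm moves only by the shell command python3 -m handwheel 'ROWS' [FORCE]. ROWS is text: rows parted by semicolons, each of 7 numbers parted by spaces: the gripper command: -1 is shut, 1 is fully open, values between are in proportion, then the shift along the tool's x, y, z in m, then the turn, a rotation vector about the tool's x, y, z in rad. In form: claw tx ty tz rx ry rz; .... A call has 1 to 8 rows; each row is the pose to reach, as a shift and turn from the pose commanded when the call began, along the tool's axes at that moment; what a row does not reach only later rows make up. A row lasts 1/10 s, in which the tool goes at most 50 mm and 8.59 degrees, less where a joint would pass 70% of its speed; a pose out of reach is approached as far as the arm can. A call with a gripper value outside its range is refused whole. The fingers move at their own pace and stop on an object; FORCE is the grip in N (left out, the last holds). Time passes only in rows, so rows that repeat a pose let the fingers close. It gives the time, the measured TCP pose, the force, the opening and the grip force at its end, in the units of the state.
- bot.get_state(): the state, without advancing time (a new reading comes with each control period).
- bot.snapshot(name): name is "side" or "top"; returns (picture, depth): 480x640x3 uint8, red, green, blue; 480x640 float32, mm along the optical axis (not along the pixel's ray), 0 where there is no reading.
- bot.camera_model(name): a dict with "fx", "fy", "cx", "cy" (pixels), "k1" (the pictures are not rectified: a ray, as slopes to the right and down, at radius r is drawn at 1 + k1 r^2 times it, then the intrinsics apply), "view" (4x4, takes a point from world to camera coordinates). Camera axes: x right, y up, looking along -z (the intrinsics and any distortion apply to the point x, -y, -z); pixel columns grow to the right and rows downward; lengths in mm; the calibration is good to about 2 mm. A picture is of the moment at which its call begins. camera_model takes no time and is no camera call.
- bot.sign_off(): hands the job in; it is judged then, once.
The state is a dict: "time_s": time; "q": joint angles; "qvel": joint speeds; "joint_efforts": joint torques, N m; "eef_pos": TCP position; "tool_rot": TCP orientation; "contact_force": force on the tool from outside, world axes, zero at the start; "torque": the same for the moment, N m; "opening": opening from 0.0 (shut) to 1.0 (fully open); "grasp_force": force on a finger pad.
Only numpy, scipy, OpenCV 4.12 (cv2) and the standard library are available. Lean on these libraries where they do the work, as an engineer would, in place of code of your own. Each camera call takes 0.05 s, during which the arm holds its last target. There are 200 camera calls.

## Working session

There is one attempt and no reset: what is moved stays moved. The work goes in short steps, Python scripts to look and compute and a shell command to move; the robot and the scene stay as the last step left them, time stands still between calls to the robot, and variables do not carry over. Pictures are saved under pics/ and viewed, at most 10 in all, crops included, and the job is handed in when it is done.

```bash
mkdir -p pics
cat > h.py <<'E'
import numpy as np, cv2
from bench import bot
def snap(n,f=None):
    p,d=bot.snapshot(n)
    if f: cv2.imwrite('pics/'+f,cv2.cvtColor(p,cv2.COLOR_RGB2BGR))
    return p,d
def ray(n,u,v):
    m=bot.camera_model(n);V=np.array(m['view'])
    x=(u-m['cx'])/m['fx'];y=(v-m['cy'])/m['fy']
    a,b=x,y
    for _ in range(20):
        s=1+m['k1']*(a*a+b*b);a,b=x/s,y/s
    R=V[:3,:3];o=-R.T@V[:3,3]
    return o,R.T@np.array([a,-b,-1.])
def onz(n,u,v,z):
    o,d=ray(n,u,v);return o+d*(z-o[2])/d[2]
def dep(n,u,v,d):
    o,r=ray(n,u,v);return o+r*d
def proj(n,P):
    m=bot.camera_model(n);V=np.array(m['view']);c=V[:3,:3]@np.array(P)+V[:3,3]
    a,b=c[0]/-c[2],-c[1]/-c[2];s=1+m['k1']*(a*a+b*b)
    return m['fx']*a*s+m['cx'],m['fy']*b*s+m['cy']
E
python3 - <<'E'
from h import *
np.set_printoptions(precision=3,suppress=True)
snap('top','t0.png');snap('side','s0.png')
for n in('top','side'):
    m=bot.camera_model(n);print({k:v for k,v in m.items() if k!='view'},ray(n,320,240))
print(bot.get_state())
E
```

```text
{'fx': 593.9635754033262, 'fy': 593.9635754033262, 'cx': 315.3404847665284, 'cy': 244.4278084656958, 'k1': -0.022208262212577885} (array([395.799, 232.097, 997.392]), array([ 0.163,  0.001, -0.987]))
{'fx': 515.6598634191065, 'fy': 515.6598634191065, 'cx': 329.00905404737006, 'cy': 236.10021227465433, 'k1': -0.0618449806680269} (array([ 561.644, -591.634,  508.839]), array([-0.069,  0.907, -0.416]))
{'time_s': 0.1, 'q': array([ 1.094,  0.576,  0.025,  1.438, -0.015,  1.129, -0.056]), 'qvel': array([ 0.001, -0.   ,  0.   , -0.002, -0.   , -0.   , -0.001]), 'joint_efforts': array([  0.006, -76.73 ,   2.258, -28.661,   0.016,   0.009,  -0.   ]), 'eef_pos': array([ 258.228, -623.191,  230.547]), 'tool_rot': array([-3.14 ,  0.   ,  0.393]), 'contact_force': array([0.092, 0.097, 0.415]), 'torque': array([-0.005,  0.03 ,  0.041]), 'grasp_force': 0.0, 'opening': 0.9965038354460267}
```

View pics/t0.png

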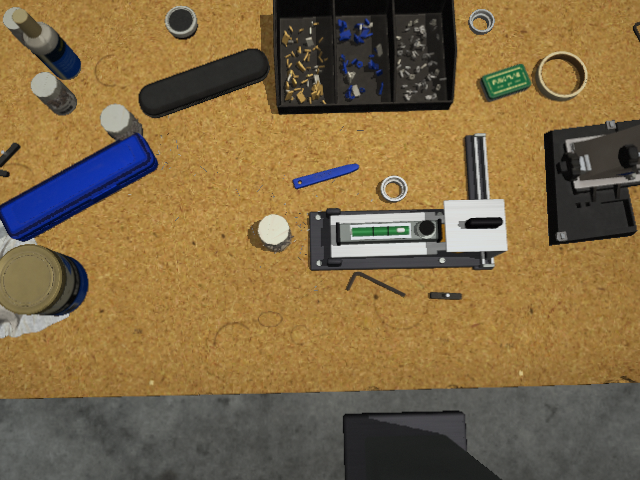

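View pics/s0.png

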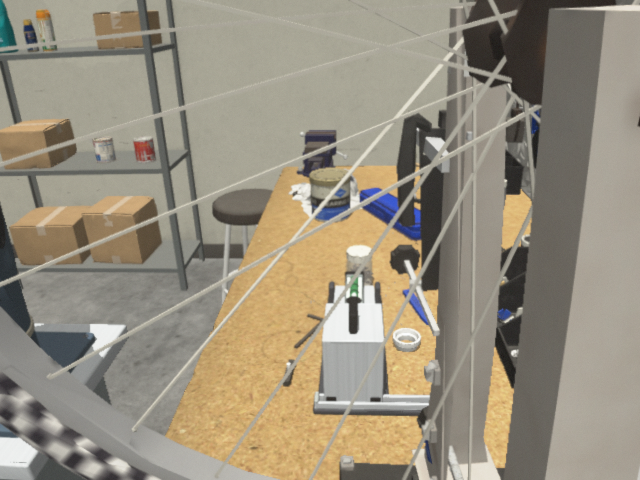

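The top view shows the guard shut, with its handle at about (484,222), the press pad at (426,228), the vial at (381,231), and the track running up-picture from (487,265) to (476,135). The side view looks along +y past spokes and posts, with the hood at (353,350). I'll measure these next, including the obstacles.

Run:
```python
from h import *
np.set_printoptions(precision=1,suppress=True)
p,d=snap('top');q,e=snap('side')
hsv=cv2.cvtColor(p,cv2.COLOR_RGB2HSV)
dark=(hsv[...,2]<45).astype(np.uint8)
def blob(m,x0,x1,y0,y1):
    s=np.zeros_like(m);s[y0:y1,x0:x1]=m[y0:y1,x0:x1]
    n,l,st,c=cv2.connectedComponentsWithStats(s);i=1+np.argmax(st[1:,4]);print(st[i],c[i]);return c[i],l==i
c,m=blob(dark,455,512,205,245);print('handle z149',onz('top',*c,149),dep('top',*c,np.median(d[m])), 'rect',cv2.minAreaRect(np.argwhere(m)[:,::-1].astype(np.float32)))
c,m=blob(dark,412,442,215,242);print('pad',onz('top',*c,104),dep('top',*c,np.median(d[m])))
g=((hsv[...,0]>40)&(hsv[...,0]<90)&(hsv[...,1]>80)).astype(np.uint8)
c,m=blob(g,335,420,215,245);print('green',onz('top',*c,99),dep('top',*c,np.median(d[m])))
w=((hsv[...,2]>120)&(hsv[...,1]<40)).astype(np.uint8)
c,m=blob(w,442,510,197,255)
r=cv2.minAreaRect(np.argwhere(m)[:,::-1].astype(np.float32));print(r)
for b in cv2.boxPoints(r):print('hood',onz('top',*b,118))
for uv in((318,214),(312,268),(480,136),(487,264)):print(uv,dep('top',*uv,d[uv[1],uv[0]]))
# side obstacles
for uv in((455,100),(455,400),(480,250),(580,100),(580,250),(580,400),(530,50),(430,370),(430,450),(350,465),(100,410),(40,340),(415,180),(435,220),(405,260),(420,310),(250,400),(160,260)):
    print(uv,dep('side',*uv,e[uv[1],uv[0]]), e[uv[1],uv[0]])
```

```text
[465 218  37  11 350] [482.8 222.6]
handle z149 [555.4  -3.9 149. ] [555.8  -4.5 146.9] rect ((483.0, 223.0), (10.0, 36.0), 90.0)
[419 220  15  15 168] [426.4 227.2]
pad [559.1  70.3 104. ] [558.3  71.1 108.7]
[352 226  57  10 435] [378.4 230.8]
green [556.4 143.1  99. ] [558.1 142.2  89.8]
[ 442  197   66   56 2787] [473.4 225.6]
((474.5, 224.5), (65.0, 55.0), 0.0)
hood [518.3  51.5 118. ]
hood [602.4  46.6 118. ]
hood [599.7 -51.8 118. ]
hood [515.6 -45.4 118. ]
(318, 214) [603.8 235.5  11.5]
(312, 268) [512.1 247.9  10.9]
(480, 136) [731.2 -45.9  18.5]
(487, 264) [509.3 -40.5  24.5]
(455, 100) [ 619.1 -287.1  457.8] 295.25006
(455, 400) [ 651.3 -226.   181.2] 462.5934
(480, 250) [ 649.7 -259.3  348.3] 363.8579
(580, 100) [ 631.6 -427.2  481.2] 157.48425
(580, 250) [ 636.8 -434.7  432.9] 170.16805
(580, 400) [ 649.3 -433.7  367.2] 197.35141
(530, 50) [ 629.9 -378.   492.3] 197.84131
(430, 370) [ 621.9 -252.7  236.5] 417.16632
(430, 450) [ 634.1 -219.   111.1] 498.55237
(350, 465) [ 554.8 -168.3   31.7] 581.42426
(100, 410) [ 412.8 -371.2  298.8] 294.53592
(40, 340) [29.  89.4 10.8] 851.9423
(415, 180) [748.  966.9   0.4] 1618.054
(435, 220) [ 621.3 -229.9  359.2] 387.62524
(405, 260) [ 607.6 -158.   289. ] 482.64548
(420, 310) [676.  198.3   8.2] 918.66626
(250, 400) [410.8 -28.6  -0.5] 729.36304
(160, 260) [-538.7 1934.6 -773.4] 2883.255
```

Run:
```python
from h import *
np.set_printoptions(precision=0,suppress=True,linewidth=150)
p,d=snap('top');q,e=snap('side')
def cloud(n,d,s=4):
    P=[]
    for v in range(0,480,s):
        for u in range(0,640,s):
            if d[v,u]>0:P.append(np.r_[dep(n,u,v,d[v,u]),u,v])
    return np.array(P)
S=cloud('side',e);S=S[(S[:,1]<-100)&(S[:,2]>15)]
for y in range(-600,-100,50):
    Q=S[(S[:,1]>=y)&(S[:,1]<y+50)]
    if len(Q):print(y,len(Q),Q[:,:3].min(0),Q[:,:3].max(0))
    for x in range(200,800,50):
        R=Q[(Q[:,0]>=x)&(Q[:,0]<x+50)]
        if len(R):print('   ',x,len(R),R[:,2].min().round(),R[:,2].max().round())
T=cloud('top',d)
Q=T[(T[:,3]>340)&(T[:,4]>405)&(T[:,2]>-50)];print('arm/cart',len(Q),Q[:,:3].min(0),Q[:,:3].max(0))
Q=T[(T[:,3]>540)&(T[:,4]>110)&(T[:,4]<250)&(T[:,2]>10)];print('blk',Q[:,:3].min(0),Q[:,:3].max(0))
for x,y in((700,-40),(620,110),(420,100)):
    Q=T[(abs(T[:,0]-x)<60)&(abs(T[:,1]-y)<60)];print(x,y,Q[:,2].max())
```

```text
Traceback (most recent call last):
  File "h.py", line 18, in dep
    o,r=ray(n,u,v);return o+r*d
        ~~~^^^^^^^
  File "h.py", line 8, in ray
    m=bot.camera_model(n);V=np.array(m['view'])
ValueError: time passes only in moves, steps and waits
```

```bash
sed -i 's/^def snap/from functools import lru_cache\n@lru_cache\ndef cm(n): return bot.camera_model(n)\ndef snap/; s/m=bot.camera_model(n)/m=cm(n)/' h.py
python3 - <<'E'
from h import *
np.set_printoptions(precision=0,suppress=True,linewidth=150)
p,d=snap('top');q,e=snap('side')
def cloud(n,d,s=4):
    return np.array([np.r_[dep(n,u,v,d[v,u]),u,v] for v in range(0,480,s) for u in range(0,640,s) if d[v,u]>0])
S=cloud('side',e);S=S[(S[:,1]<-100)&(S[:,2]>15)]
for y in range(-600,-100,50):
    Q=S[(S[:,1]>=y)&(S[:,1]<y+50)]
    if len(Q):print(y,len(Q),[(x,len(R),R[:,2].min().round(),R[:,2].max().round()) for x in range(200,800,50) for R in [Q[(Q[:,0]>=x)&(Q[:,0]<x+50)]] if len(R)])
T=cloud('top',d)
Q=T[(T[:,3]>340)&(T[:,4]>405)&(T[:,2]>-50)];print('arm/cart',len(Q),Q[:,:3].min(0),Q[:,:3].max(0))
Q=T[(T[:,3]>540)&(T[:,4]>110)&(T[:,4]<250)&(T[:,2]>10)];print('blk',Q[:,:3].min(0),Q[:,:3].max(0))
E
```

```text
-450 3210 [(600, 2460, np.float64(292.0), np.float64(508.0)), (650, 750, np.float64(319.0), np.float64(463.0))]
-400 2108 [(350, 504, np.float64(265.0), np.float64(390.0)), (400, 539, np.float64(253.0), np.float64(501.0)), (450, 229, np.float64(225.0), np.float64(513.0)), (500, 151, np.float64(229.0), np.float64(513.0)), (550, 167, np.float64(236.0), np.float64(501.0)), (600, 501, np.float64(263.0), np.float64(511.0)), (650, 17, np.float64(509.0), np.float64(511.0))]
-350 628 [(450, 32, np.float64(358.0), np.float64(503.0)), (500, 85, np.float64(224.0), np.float64(506.0)), (550, 153, np.float64(270.0), np.float64(512.0)), (600, 356, np.float64(218.0), np.float64(511.0)), (650, 2, np.float64(453.0), np.float64(455.0))]
-300 956 [(550, 6, np.float64(371.0), np.float64(395.0)), (600, 752, np.float64(124.0), np.float64(507.0)), (650, 198, np.float64(288.0), np.float64(462.0))]
-250 687 [(550, 70, np.float64(363.0), np.float64(440.0)), (600, 357, np.float64(67.0), np.float64(439.0)), (650, 255, np.float64(66.0), np.float64(298.0)), (700, 5, np.float64(67.0), np.float64(69.0))]
-200 200 [(500, 11, np.float64(24.0), np.float64(36.0)), (550, 57, np.float64(26.0), np.float64(297.0)), (600, 79, np.float64(27.0), np.float64(419.0)), (650, 41, np.float64(67.0), np.float64(111.0)), (700, 12, np.float64(26.0), np.float64(70.0))]
-150 2 [(550, 1, np.float64(297.0), np.float64(297.0)), (600, 1, np.float64(293.0), np.float64(293.0))]Traceback (most recent call last):
  File "<stdin>", line 11, in <module>
    return umr_minimum(a, axis, None, out, keepdims, initial, where)
ValueError: zero-size array to reduction operation minimum which has no identity
```

Run:
```python
from h import *
from scipy.optimize import least_squares
np.set_printoptions(precision=0,suppress=True,linewidth=150)
q,e=snap('side')
I=[];O=[]
for u in range(0,280,8):
    c=np.where((e[240:,u]>0)&(e[240:,u]<420))[0]+240
    # tyre/rim = longest run, from bottom
    if len(c)==0: continue
    run=np.split(c,np.where(np.diff(c)>1)[0]+1);r=max(run,key=len)
    if len(r)<12: continue
    a,b=dep('side',u,r[0]+2,e[r[0]+2,u]),dep('side',u,r[-1],e[r[-1],u]);I.append(a)
    if u%32==0:print(u,r[0],r[-1],a,b)
I=np.array(I)
f=least_squares(lambda k:np.hypot(I[:,0]-k[0],I[:,2]-k[1])-k[2],[640,500,300],loss='soft_l1');print(f.x,f.cost)
```

```text
0 307 353 [ 367. -366.  364.] [ 375. -385.  349.]
32 340 446 [ 379. -365.  341.] [ 374. -386.  283.]
64 368 466 [ 402. -377.  332.] [ 389. -385.  266.]
96 408 455 [ 412. -373.  301.] [ 412. -385.  278.]
128 417 479 [ 423. -362.  284.] [ 427. -384.  258.]
160 434 479 [ 438. -357.  265.] [ 442. -377.  250.]
192 449 479 [ 457. -356.  252.] [ 462. -375.  249.]
224 461 479 [ 481. -367.  255.] [ 478. -364.  237.]
[663. 512. 332.] 55.11089627962535
```

```bash
sed -n 1,3p h.py
python3 - <<'E'
from h import *
p,d=snap('top')
for uv in((404,450),(355,420),(400,400),(300,440),(590,190),(630,155),(560,135)):print(uv,dep('top',*uv,d[uv[1],uv[0]]).round(),d[uv[1],uv[0]])
E
```

```text
import numpy as np, cv2
from bench import bot
from functools import lru_cache
(404, 450) [ 112.   37. -557.] 1488.7767
(355, 420) [ 155.  145. -807.] 1743.4792
(400, 400) [ 200.   -0. -894.] 1835.6553
(300, 440) [  88.  312. -896.] 1823.1406
(590, 190) [ 624. -211.   49.] 968.575
(630, 155) [ 606. -147.  300.] 718.165
(560, 135) [ 727. -180.   27.] 1006.63806
```

```bash
python3 -m handwheel '1 0 -0.04 0 0 0 0; 1 0 -0.08 0 0 0 0; 1 0 -0.12 0 0 0 0; 1 0 -0.16 0 0 0 0; 1 0 -0.2 0 0 0 0; 1 0 -0.225 0 0 0 0; 1 0 -0.225 0 0 0 0'; python3 -c "
from h import *
s=bot.get_state();print(s['q'].round(3),s['eef_pos'],s['tool_rot'],s['contact_force'])"
```

```text
time_s: 1.2
eef_pos: [170.8, -412.9, 231.7]
tool_rot: [-3.141, 0.0, 0.393]
contact_force: [-0.4, 0.1, -0.0]
opening: 1.004
grasp_force: 0.0
[ 1.063  0.239  0.013  2.006 -0.004  0.897 -0.1  ] [ 170.79478126 -412.90114723  231.7401932 ] [-3.14058132e+00  6.56619225e-05  3.92737592e-01] [-0.36042625  0.08118362 -0.01954326]
```

```bash
python3 -m handwheel '1 0 -0.04 0 0 0 0; 1 0 -0.08 0 0 0 0; 1 0.048 -0.083 0 0 0 -0.13; 1 0.095 -0.0925 0 0 0 -0.26; 1 0.141 -0.108 0 0 0 -0.39; 1 0.184 -0.129 0 0 0 -0.52; 1 0.224 -0.1555 0 0 0 -0.65; 1 0.26 -0.187 0 0 0 -0.78'; python3 -c "
from h import *
s=bot.get_state();print(s['q'].round(3),s['eef_pos'],s['tool_rot'],s['contact_force'])"
```

```text
time_s: 2.0
eef_pos: [343.3, -142.1, 231.7]
tool_rot: [3.14, -0.001, 1.178]
contact_force: [0.8, -0.6, -0.5]
opening: 1.0
grasp_force: 0.0
[ 0.591  0.135 -0.368  2.153  0.063  0.861 -0.208] [ 343.26869071 -142.1287824   231.73880806] [ 3.13957296e+00 -6.83296644e-04  1.17787479e+00] [ 0.76762159 -0.64980693 -0.52495502]
```

```bash
python3 -m handwheel '1 0.035 0.024 0 0 0 -0.07; 1 0.07 0.048 0 0 0 -0.14; 1 0.105 0.072 0 0 0 -0.21; 1 0.14 0.096 0 0 0 -0.28; 1 0.176 0.12 0 0 0 -0.34; 1 0.211 0.143 0 0 0 -0.4; 1 0.211 0.143 0 0 0 -0.4; 1 0.211 0.143 0 0 0 -0.4'; python3 -c "
from h import *
s=bot.get_state();print(s['q'].round(3),s['eef_pos'],s['tool_rot'],s['contact_force'])
snap('side','s1.png')"
```

```text
time_s: 2.8
eef_pos: [555.2, -3.7, 230.7]
tool_rot: [-3.141, -0.001, 1.574]
contact_force: [-0.1, -0.2, 0.4]
opening: 1.002
grasp_force: 0.0
[ 0.262  0.428 -0.495  1.747  0.231  1.026 -0.313] [555.23965638  -3.69709522 230.70276116] [-3.14094915e+00 -8.04402187e-04  1.57361374e+00] [-0.06271549 -0.22856649  0.35214718]
```

View pics/s1.png

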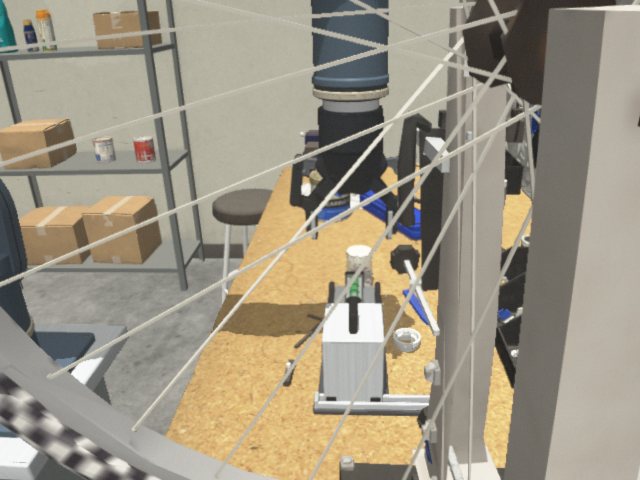

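```bash
python3 -m handwheel '1 0 0 0.04 0 0 0; 1 0 0 0.08 0 0 0; 1 0 0 0.106 0 0 0; 1 0 0 0.106 0 0 0; -1 0 0 0.106 0 0 0; -1 0 0 0.106 0 0 0; -1 0 0 0.106 0 0 0; -1 0 0 0.106 0 0 0' 40; python3 -m handwheel '-1 0 0 0 0 0 0; -1 0 0 0 0 0 0; -1 0 0 0 0 0 0; -1 0 0 0 0 0 0'
```

```text
time_s: 3.65
eef_pos: [555.0, -4.4, 126.5]
tool_rot: [3.14, 0.0, 1.572]
contact_force: [-0.3, 0.5, 0.8]
opening: 0.327
grasp_force: 0.0
time_s: 4.05
eef_pos: [556.9, -4.4, 126.4]
tool_rot: [3.137, -0.0, 1.572]
contact_force: [6.1, -0.0, 1.0]
opening: 0.13
grasp_force: 44.0
```

```bash
python3 -m handwheel '-1 0 0.015 0 0 0 0; -1 0.000 0.035 0 0 0 0; -1 0 0.055 0 0 0 0; -1 0.001 0.075 0 0 0 0; -1 0 0.095 0 0 0 0; -1 0 0.11 0 0 0 0; -1 0 0.122 0 0 0 0; -1 0 0.122 0 0 0 0'; python3 -m handwheel '-1 0 0.003 0 0 0 0; -1 0 0.006 0 0 0 0;-1 0 0.006 0 0 0 0'
```

```text
time_s: 4.85
eef_pos: [678.7, -5.0, 126.5]
tool_rot: [3.139, 0.001, 1.571]
contact_force: [1.6, -3.1, 7.2]
opening: 0.128
grasp_force: 44.8
time_s: 5.15
eef_pos: [682.0, -5.1, 126.4]
tool_rot: [-3.141, 0.001, 1.572]
contact_force: [-4.6, -1.8, 10.3]
opening: 0.131
grasp_force: 45.1
```

```bash
python3 -m handwheel '-1 0 0.002 0 0 0 0; -1 0 0.002 0 0 0 0; 1 0 0.002 0 0 0 0;1 0 0.002 0 0 0 0;1 0 0.002 0 0 0 0; 1 0 0.002 -0.04 0 0 0; 1 0 0.002 -0.08 0 0 0; 1 0 -0.04 -0.1 0 0 0'; python3 -m handwheel '1 0 -0.045 0 0 0 0; 1 0 -0.09 0 0 0 0;  1 0 -0.135 0 0 0 0; 1 0 -0.18 0 0 0 0; 1 0 -0.21 0 0 0 0; 1 0 -0.21 0 0 0 0'
python3 - <<'E'
from h import *
np.set_printoptions(precision=1,suppress=True)
p,d=snap('top','t1.png')
cv2.imwrite('pics/t1c.png',cv2.resize(cv2.cvtColor(p,cv2.COLOR_RGB2BGR)[120:290,300:520],None,fx=3,fy=3,interpolation=cv2.INTER_CUBIC))
E
```

```text
time_s: 5.95
eef_pos: [647.1, -3.5, 228.1]
tool_rot: [3.134, -0.002, 1.572]
contact_force: [1.3, 0.1, 0.3]
opening: 1.005
grasp_force: 0.0
time_s: 6.55
eef_pos: [428.8, -5.0, 225.5]
tool_rot: [-3.14, 0.002, 1.573]
contact_force: [-0.2, -0.6, -0.2]
opening: 0.996
grasp_force: 0.0
```

View pics/t1c.png

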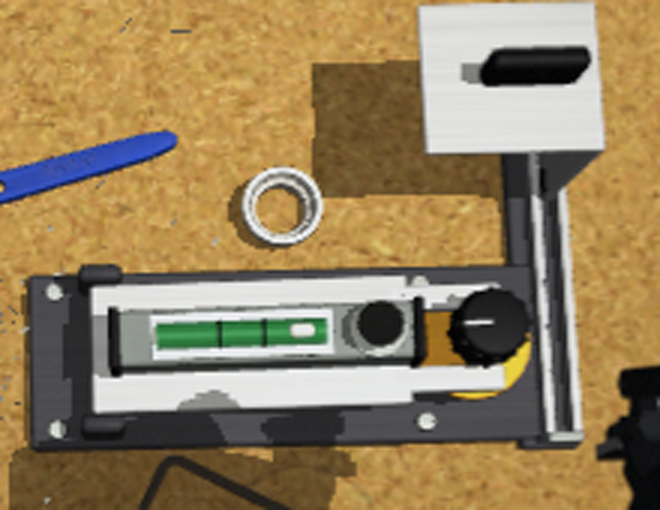

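The guard is fully open. The black knob is at crop (490,327), i.e. pixel (463,229), and the pad at crop (380,325). The bubble sits at the knob end because the shelf is floating. Next I measure the knob and handle.

Run:
```python
from h import *
np.set_printoptions(precision=1,suppress=True)
p=cv2.cvtColor(cv2.imread('pics/t1.png'),cv2.COLOR_BGR2RGB);d=snap('top')[1]
v=p.max(2)
def blob(x0,x1,y0,y1,th=45,dm=None):
    s=np.zeros(v.shape,np.uint8);s[y0:y1,x0:x1]=v[y0:y1,x0:x1]<th
    if dm is not None:s[d>dm]=0
    n,l,st,c=cv2.connectedComponentsWithStats(s);i=1+np.argmax(st[1:,4]);return c[i],l==i,st[i]
# knob by depth: points 95..110 high
P=[]
for y in range(210,250):
    for x in range(415,485):
        w=dep('top',x+0.,y+0.,d[y,x]);P.append(np.r_[w,x,y])
P=np.array(P)
k=P[(P[:,2]>98)&(P[:,2]<112)&(P[:,3]>445)];print('knob',len(k),k[:,:3].mean(0),(k[:,:3].min(0)+k[:,:3].max(0))/2,np.ptp(k[:,:3],axis=0),k[:,3:].mean(0))
c,m,st=blob(415,437,215,242);print('pad',st,onz('top',*c,108),np.median(P[(abs(P[:,3]-c[0])<3)&(abs(P[:,4]-c[1])<3)][:,2]))
c,m,st=blob(455,500,130,155);print('handle',st,onz('top',*c,149))
```

```text
knob 450 [557.3  11.7 103.5] [558.7  11.1 102.6] [37.7 38.8  9.2] [464.7 227.4]
pad [419 221  15  14 163] [558.1  71.2 108. ] 109.11083499951377
handle [460 136  36  12 352] [677.3  -4.5 149. ]
```

```bash
python3 -m handwheel '-1 0.02 0.033 0 0 0 0; -1 0.04 0.066 0 0 0 0; -1 0.06 0.1 0 0 0 0; -1 0.076 0.129 0 0 0 0; -1 0.076 0.129 0.02 0 0 0; -1 0.076 0.129 0.06 0 0 0; -1 0.076 0.129 0.095 0 0 0; -1 0.076 0.129 0.095 0 0 0' 40; python3 -m handwheel '-1 0 0 0.01 0 0 0;-1 0 0 0.02 0 0 0;-1 0 0 0.025 0 0 0;-1 0 0 0.025 0 0 0'
```

```text
time_s: 7.45
eef_pos: [559.9, 71.3, 125.8]
tool_rot: [-3.134, 0.001, 1.573]
contact_force: [-0.8, 0.3, 1.2]
opening: -0.001
grasp_force: 0.0
time_s: 7.85
eef_pos: [562.1, 71.6, 105.7]
tool_rot: [3.14, -0.0, 1.572]
contact_force: [0.9, -0.6, 2.4]
opening: 0.003
grasp_force: 1.1
```

```bash
python3 -m handwheel '-1 0 -0.003 0.003 0 0 0;-1 0 -0.003 0.006 0 0 0;-1 0 -0.003 0.006 0 0 0';python3 -m handwheel '-1 0 0 0.002 0 0 0;-1 0 0 0.004 0 0 0;-1 0 0 0.004 0 0 0'
```

```text
time_s: 8.15
eef_pos: [559.4, 71.8, 100.3]
tool_rot: [3.139, -0.0, 1.573]
contact_force: [0.8, -0.7, 8.3]
opening: 0.004
grasp_force: 4.1
time_s: 8.45
eef_pos: [559.4, 71.5, 96.7]
tool_rot: [3.139, 0.0, 1.572]
contact_force: [0.9, -1.7, 12.7]
opening: -0.002
grasp_force: 6.2
```

```bash
python3 -m handwheel '-1 0 0 -0.003 0 0 0;-1 0 0 -0.004 0 0 0;-1 0 0 -0.004 0 0 0'
cat > vial.py <<'E'
from h import *
import sys
p,d=snap('top',sys.argv[1]+'.png')
c=p[215:247,335:425]
cv2.imwrite('pics/'+sys.argv[1]+'c.png',cv2.resize(cv2.cvtColor(c,cv2.COLOR_RGB2BGR),None,fx=8,fy=8,interpolation=cv2.INTER_CUBIC))
h=cv2.cvtColor(p,cv2.COLOR_RGB2HSV)
g=((h[...,0]>40)&(h[...,0]<90)&(h[...,1]>80));g[:, :335]=0;g[:,430:]=0;g[:215]=0;g[250:]=0
r=np.argwhere(g);v=int(np.median(r[:,0]));print('row',v,r.min(0),r.max(0))
for c in range(340,422):print(c,round(float(onz('top',c,v,96)[1]),1),*[tuple(map(int,p[y,c])) for y in (v,)])
E
python3 vial.py v1
```

```text
time_s: 8.75
eef_pos: [559.3, 71.8, 100.7]
tool_rot: [3.139, -0.0, 1.573]
contact_force: [1.4, -0.2, 8.4]
opening: 0.002
grasp_force: 3.9
row 231 [226 353] [236 409]
340 202.0 (64, 68, 64)
341 200.5 (96, 101, 96)
342 198.9 (94, 99, 95)
343 197.4 (95, 100, 95)
344 195.9 (93, 98, 93)
345 194.3 (94, 98, 95)
346 192.8 (94, 98, 94)
347 191.2 (93, 97, 93)
348 189.7 (92, 96, 92)
349 188.2 (95, 98, 93)
350 186.6 (115, 119, 112)
351 185.1 (183, 192, 176)
352 183.5 (145, 181, 147)
353 182.0 (77, 170, 97)
354 180.5 (78, 173, 98)
355 178.9 (79, 172, 98)
356 177.4 (80, 175, 100)
357 175.8 (80, 175, 101)
358 174.3 (81, 175, 101)
359 172.8 (81, 174, 101)
360 171.2 (82, 175, 102)
361 169.7 (83, 176, 102)
362 168.1 (82, 176, 103)
363 166.6 (81, 175, 102)
364 165.1 (83, 177, 103)
365 163.5 (82, 176, 102)
366 162.0 (82, 177, 102)
367 160.4 (82, 177, 103)
368 158.9 (83, 177, 103)
369 157.4 (83, 177, 103)
370 155.8 (83, 178, 103)
371 154.3 (82, 176, 100)
372 152.8 (74, 161, 92)
373 151.2 (38, 63, 43)
374 149.7 (57, 114, 69)
375 148.1 (81, 176, 101)
376 146.6 (81, 175, 100)
377 145.1 (82, 176, 101)
378 14
[... 364 characters left out ...]

393 120.5 (138, 144, 132)
394 118.9 (149, 153, 141)
395 117.4 (150, 155, 144)
396 115.8 (151, 156, 144)
397 114.3 (151, 155, 144)
398 112.8 (149, 153, 142)
399 111.2 (138, 149, 133)
400 109.7 (105, 146, 109)
401 108.2 (74, 166, 94)
402 106.6 (72, 163, 93)
403 105.1 (69, 163, 91)
404 103.5 (69, 162, 90)
405 102.0 (68, 161, 89)
406 100.5 (66, 160, 88)
407 98.9 (67, 157, 86)
408 97.4 (67, 157, 86)
409 95.8 (102, 162, 110)
410 94.3 (174, 178, 167)
411 92.8 (121, 127, 118)
412 91.2 (95, 98, 94)
413 89.7 (95, 99, 94)
414 88.2 (93, 98, 92)
415 86.6 (94, 98, 93)
416 85.1 (98, 101, 97)
417 83.5 (115, 119, 112)
418 82.0 (111, 114, 109)
419 80.5 (74, 77, 74)
420 78.9 (41, 42, 40)
421 77.4 (19, 21, 20)
```

View pics/v1c.png

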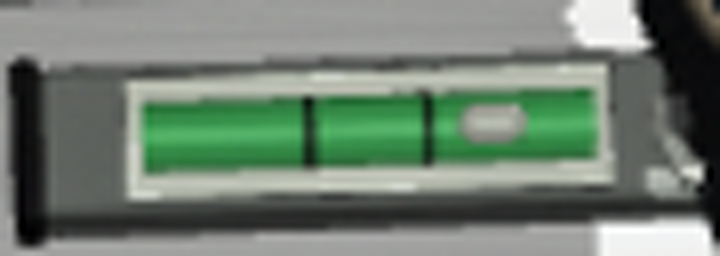

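Pressed, the black lines are at columns 373.5 and 388 and the bubble is at about 396, so it is ~23 mm towards the knob. That needs about 1.65–1.75 rad clockwise. I'll do it in two grasps to stay clear of the level.

```bash
python3 -m handwheel '-1 0 0 -0.03 0 0 0;-1 0 0 -0.055 0 0 -0.1;0.4 -0.03 0 -0.055 0 0 -0.22;0.4 -0.058 -0.001 -0.055 0 0 -0.34;0.4 -0.058 -0.001 -0.055 0 0 -0.43;0.4 -0.058 -0.001 -0.055 0 0 -0.43;0.4 -0.058 -0.001 -0.055 0 0 -0.43' 60; python3 -m handwheel '0.4 0 0 0.04 0 0 0;0.4 0 0 0.08 0 0 0;0.4 0 0 0.08 0 0 0;-1 0 0 0.08 0 0 0;-1 0 0 0.08 0 0 0;-1 0 0 0.08 0 0 0;-1 0 0 0.08 0 0 0;-1 0 0 0.08 0 0 0'; python3 -c "
from h import *
print(bot.get_state()['q'].round(2));snap('top')"
```

```text
time_s: 9.5
eef_pos: [557.2, 14.2, 154.4]
tool_rot: [3.141, -0.001, 2.0]
contact_force: [1.2, 0.2, -0.6]
opening: 0.701
grasp_force: 0.0
time_s: 10.3
eef_pos: [555.8, 13.5, 76.0]
tool_rot: [-3.139, 0.0, 2.002]
contact_force: [-8.4, -0.2, 1.4]
opening: 0.406
grasp_force: 59.8
[ 0.24  0.63 -0.54  1.92  0.48  0.73 -0.15]
```

```bash
python3 -m handwheel '-1 0.001 -0.002 0 0 0 0.1;-1 0.001 -0.002 0 0 0 0.23;-1 0.001 -0.002 0 0 0 0.36;-1 0.001 -0.002 0 0 0 0.49;-1 0.001 -0.002 0 0 0 0.62;-1 0.001 -0.002 0 0 0 0.75;-1 0.001 -0.002 0 0 0 0.86;-1 0.001 -0.002 0 0 0 0.86'; python3 -c "
from h import *
s=bot.get_state();print(s['q'].round(2),s['torque'],s['contact_force']);snap('top')"
```

```text
time_s: 11.15
eef_pos: [558.5, 13.6, 76.1]
tool_rot: [3.136, -0.003, 1.138]
contact_force: [9.2, -3.6, -15.9]
opening: 0.4
grasp_force: 61.8
[ 0.09  0.6  -0.3   1.92  0.28  0.65 -0.81] [-0.57165257 -1.89130399 -0.10205876] [  9.21495593  -3.58503455 -15.88923929]
```

```bash
python3 -m handwheel '0.4 0 0 0 0 0 0;0.4 0 0 0 0 0 0;0.4 0 0 0 0 0 0;0.4 0 0 0 0 0 -0.1; 0.4 0 0 0 0 0 -0.24; 0.4 0 0 0 0 0 -0.38;0.4 0 0 0 0 0 -0.52;0.4 0 0 0 0 0 -0.66'; python3 -m handwheel '0.4 0 0 0 0 0 -0.1;0.4 0 0 0 0 0 -0.2;0.4 0 0 0 0 0 -0.2;-1 0 0 0 0 0 -0.2;-1 0 0 0 0 0 -0.2;-1 0 0 0 0 0 -0.2;-1 0 0 0 0 0 -0.2;-1 0 0 0 0 0 -0.2'
```

```text
time_s: 12.0
eef_pos: [555.4, 13.9, 75.1]
tool_rot: [3.141, 0.0, 1.809]
contact_force: [-0.2, 0.8, -0.3]
opening: 0.699
grasp_force: 0.0
time_s: 12.8
eef_pos: [555.5, 13.9, 74.9]
tool_rot: [3.141, 0.001, 2.001]
contact_force: [-0.3, -0.7, 5.8]
opening: 0.401
grasp_force: 59.2
```

```bash
python3 -m handwheel '-1 0 0 0 0 0 0.1;-1 0 0 0 0 0 0.23;-1 0 0 0 0 0 0.36;-1 0 0 0 0 0 0.49;-1 0 0 0 0 0 0.62;-1 0 0 0 0 0 0.75;-1 0 0 0 0 0 0.82;-1 0 0 0 0 0 0.82';python3 -m handwheel '0.4 0 0 0 0 0 0;0.4 0 0 0 0 0 0;0.4 0 0 0 0 0 0;0.4 0 0 -0.04 0 0 0; 0.4 0 0 -0.08 0 0 -0.1; -1 0 0 -0.08 0 0 -0.24;-1 0 0 -0.08 0 0 -0.38;-1 0 0 -0.08 0 0 -0.38'
```

```text
time_s: 13.6
eef_pos: [558.5, 13.9, 75.0]
tool_rot: [3.136, -0.003, 1.179]
contact_force: [10.4, -1.6, -5.2]
opening: 0.411
grasp_force: 60.6
time_s: 14.4
eef_pos: [554.9, 13.5, 154.5]
tool_rot: [3.142, -0.0, 1.564]
contact_force: [-0.2, 0.1, -0.1]
opening: 0.19
grasp_force: 0.0
```

```bash
python3 -m handwheel '-1 0.03 0.002 0 0 0 0;-1 0.057 0.004 0 0 0 0;-1 0.057 0.004 0 0 0 0;-1 0.057 0.004 0.03 0 0 0;-1 0.057 0.004 0.045 0 0 0;-1 0.057 0.004 0.053 0 0 0;-1 0.057 0.004 0.057 0 0 0;-1 0.057 0.004 0.057 0 0 0'; python3 -m handwheel '-1 0 0 0.002 0 0 0;-1 0 0 0.004 0 0 0;-1 0 0 0.004 0 0 0'
```

```text
time_s: 15.2
eef_pos: [559.4, 70.2, 97.2]
tool_rot: [-3.141, 0.0, 1.561]
contact_force: [-1.5, -1.6, 3.3]
opening: -0.002
grasp_force: 1.5
time_s: 15.5
eef_pos: [560.0, 70.6, 93.8]
tool_rot: [3.141, -0.0, 1.562]
contact_force: [-2.3, -1.6, 7.3]
opening: 0.004
grasp_force: 3.1
```

```bash
python3 -m handwheel '-1 0 0 0 0 0 0;-1 0 0 0 0 0 0;-1 0 0 0 0 0 0'; python3 vial.py v2 | sed -n '30,60p'
```

```text
time_s: 15.8
eef_pos: [560.0, 70.6, 93.9]
tool_rot: [3.141, 0.0, 1.562]
contact_force: [-1.8, -2.5, 6.0]
opening: 0.002
grasp_force: 3.1
368 158.9 (80, 175, 100)
369 157.4 (81, 176, 102)
370 155.8 (82, 177, 103)
371 154.3 (83, 177, 103)
372 152.8 (82, 177, 102)
373 151.2 (79, 171, 99)
374 149.7 (58, 122, 71)
375 148.1 (39, 73, 46)
376 146.6 (86, 173, 104)
377 145.1 (106, 147, 111)
378 143.5 (151, 156, 144)
379 142.0 (170, 176, 162)
380 140.4 (182, 188, 174)
381 138.9 (181, 186, 174)
382 137.4 (181, 186, 173)
383 135.8 (177, 183, 171)
384 134.3 (159, 164, 152)
385 132.8 (134, 150, 130)
386 131.2 (82, 160, 97)
387 129.7 (85, 180, 105)
388 128.1 (81, 169, 99)
389 126.6 (46, 86, 55)
390 125.1 (48, 91, 56)
391 123.5 (85, 179, 105)
392 122.0 (82, 177, 104)
393 120.5 (85, 178, 106)
394 118.9 (83, 179, 105)
395 117.4 (83, 179, 105)
396 115.8 (85, 179, 106)
397 114.3 (84, 179, 105)
398 112.8 (86, 181, 106)
```

View pics/v2c.png

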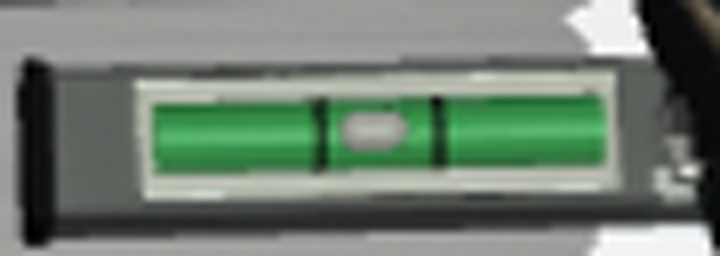

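View pics/v2.png

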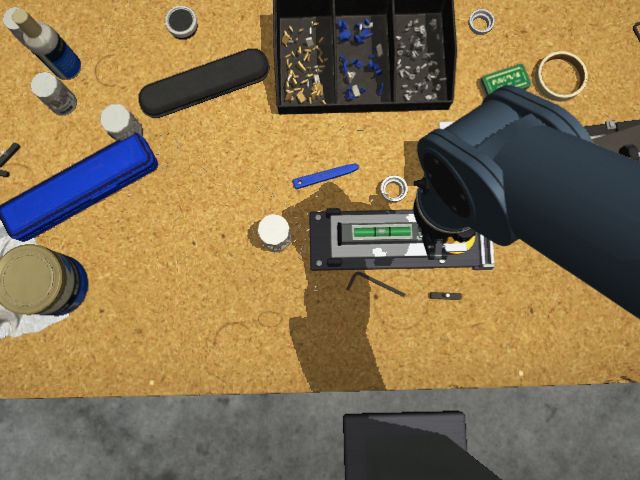

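The bubble spans columns 377–386, between the lines at 375 and 389.5, and is about 1.4 mm off centre. The pad is pressed about half-way at 6–7 N, and the loose parts are where they were. Handing in.

```bash
python3 -c "
from h import *
s=bot.get_state();print(s['contact_force'],s['eef_pos']);print(bot.sign_off())"
```

```text
[-1.72639584 -1.43452444  6.41440295] [559.99610676  70.62664102  93.97996463]
the job is handed in; nothing more can be done
None
```

The job is handed in: the guard is fully open, the bubble is between the two black lines (about 1.4 mm off centre), and the fingertip is still pressing the pad about half-way at roughly 6.4 N.

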